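# Sort the bisque ware off the kiln board

### The job

Clear the ware board: put the two clay eggs in the round wicker basket and stand the two clay bells, mouth down, in the slatted wooden crate. Bisque chips easily, so lower every piece gently until it is resting on the bottom before letting it go, and leave the basket, the crate and everything else on the table where they are.

Things in the scene. Friction and masses are not known exactly. Their poses are not given: they have to be found in the camera images.
- egg_1: bare bisque clay egg, hollow, rigid, about 0.13 kg (0.09 to 0.18), round about its own z: 84 mm tall, 60 mm across at its widest, which is 38 mm above its foot. It stands upright, blunt end down, on a small flat foot (32 mm across) on the ware board. Origin: centre of the foot; z runs up through the pointed end
- egg_1_mid (a point): centre of egg_1, on its axis at its widest, 38 mm above its foot
- egg_2: the other egg, just like egg_1
- egg_2_mid (a point): centre of egg_2, on its axis at its widest, 38 mm above its foot
- bell_1: bare bisque clay bell, rigid, about 0.15 kg (0.10 to 0.21), standing mouth down on the ware board: mouth 67 mm across, body narrowing to 44 mm at 54 mm up and closed at 67 mm; on top a hanging loop of round clay bar, 10 mm thick along the bell's y and 36 mm wide along its x, rising to 98 mm. Origin: centre of the mouth's rim plane (underside); z up
- bell_1_loop (a point): middle of the upper part of bell_1's loop, 88 mm above its mouth: the place to pinch the loop across its 10 mm (along the bell's y)
- bell_2: the other bell, just like bell_1
- bell_2_loop (a point): middle of the upper part of bell_2's loop, 88 mm above its mouth: the place to pinch the loop across its 10 mm (along the bell's y)
- ware_board: plywood ware board, 240 x 240 mm, on two battens, fixed; its top is 33 mm above the table. Origin: centre of its underside; x, y along its edges. The four pieces stand one near each corner, in any order, each within 10 mm of 65 mm from the board's centre along its x and its y (about 130 mm from piece to piece)
- basket: round, deep wicker basket, loose, 0.45 kg: 240 mm across at the rim, 214 mm at the foot, 100 mm tall, walls 6 mm thick, inner floor flat, 6 mm above the table and about 196 mm across. Origin: centre of its underside
- crate: rectangular slatted wooden crate, loose, 0.8 kg: 260 mm along its x, 200 mm along its y, 85 mm tall, walls 8 mm thick, inner floor 8 mm above the table, square 16 mm posts in its inner corners. Origin: centre of its underside
- paint_tub: bystander: black plastic paint tub, open, with teal paint, 100 mm across, 100 mm tall. Origin: centre of its underside
- tape_roll: bystander: roll of masking tape lying flat, 104 mm across, 38 mm tall. Origin: centre of its underside
- flat_brush: bystander: flat paint brush, 200 mm long, lying flat; its long axis is its x. Origin: centre of its underside

How it is judged:
At the end, for the whole second after the job is handed in: Both eggs lie or stand on the basket floor (middle under 95 mm from its axis, under 75 mm above its underside); both bells stand mouth down on the crate floor (inside its walls, within 20 mm of its underside, tilt under 0.15 rad); all under 0.03 m/s; basket and crate level within 0.1 rad (horizontal distance between each of egg_1_mid, egg_2_mid and basket below 0.095 m and z of egg_1_mid in the frame of basket between 0 and 0.075 m and linear speed of each of egg_1, egg_2, bell_1, bell_2 below 0.03 m/s and z of egg_2_mid in the frame of basket between 0 and 0.075 m and x of bell_1 in the frame of crate between -0.122 and 0.122 m and y of bell_1 in the frame of crate between -0.092 and 0.092 m and z of each of bell_1, bell_2 in the frame of crate below 0.02 m and angle between each of bell_1, bell_2's own z axis and vertical below 0.15 rad and x of bell_2 in the frame of crate between -0.122 and 0.122 m and y of bell_2 in the frame of crate between -0.092 and 0.092 m and angle between each of basket, crate's own z axis and vertical below 0.1 rad); the robot touches nothing.
It fails at once if an egg let fall into the basket (faster than 0.7 m/s inside it: a drop of more than 25 mm) ((horizontal distance between egg_1_mid and basket below 0.12 m and z of egg_1_mid in the frame of basket below 0.11 m and linear speed of egg_1 above 0.7 m/s) or (horizontal distance between egg_2_mid and basket below 0.12 m and z of egg_2_mid in the frame of basket below 0.11 m and linear speed of egg_2 above 0.7 m/s)).
It fails at once if an egg pressed on the basket or the other egg with more than 60 N while gripped ((contact force between egg_1 and basket above 60 N and contact force between egg_1 and the fingers above 2 N) or (contact force between egg_2 and basket above 60 N and contact force between egg_2 and the fingers above 2 N) or (contact force between egg_1 and egg_2 above 60 N and contact force between egg_1 and the fingers above 2 N) or (contact force between egg_2 and egg_1 above 60 N and contact force between egg_2 and the fingers above 2 N)).
It fails at once if a bell let fall into the crate (faster than 0.7 m/s inside it: a drop of more than 25 mm) ((x of bell_1 in the frame of crate between -0.122 and 0.122 m and y of bell_1 in the frame of crate between -0.092 and 0.092 m and z of bell_1 in the frame of crate below 0.085 m and linear speed of bell_1 above 0.7 m/s) or (x of bell_2 in the frame of crate between -0.122 and 0.122 m and y of bell_2 in the frame of crate between -0.092 and 0.092 m and z of bell_2 in the frame of crate below 0.085 m and linear speed of bell_2 above 0.7 m/s)).
It fails at once if a bell pressed on the crate or the other bell with more than 60 N while gripped ((contact force between bell_1 and crate above 60 N and contact force between bell_1 and the fingers above 2 N) or (contact force between bell_2 and crate above 60 N and contact force between bell_2 and the fingers above 2 N) or (contact force between bell_1 and bell_2 above 60 N and contact force between bell_1 and the fingers above 2 N) or (contact force between bell_2 and bell_1 above 60 N and contact force between bell_2 and the fingers above 2 N)).
It fails at once if basket, crate, paint tub, tape roll or brush shifted by more than 40 mm (distance of any of basket, crate, paint_tub, tape_roll, flat_brush from where it was at the start of the episode above 0.04 m).
It also fails if it takes over 72 s, if anything falls off the work surface, if the arm or the gripper's body presses on something with over 40 N, if the wrist force passes 120 N, or if a joint passes its speed limit or range.

### The arm

A 6-joint arm with a two-finger parallel gripper is mounted at the origin on the work surface. World frame = base frame: x ahead of the robot, y to its left, z up, the work surface at z = 0. Lengths are in m, angles in rad, forces in N, time in s.
With the tool pointing down it reaches from about 0.275 to 0.85 m from the base axis. Payload 19 kg.
Tool frame: the origin (TCP) lies between the finger pads; the fingertips stand 25 mm ahead of it and the grasp point (between the pads) lies 6 mm ahead of it; z points along the fingers, y is the line along which they close (so a half turn about z gives the same grasp; the last joint's range is limited). The gripper opens to 85 mm and grips with 20 to 120 N. Pads are 22 mm wide; open, the fingers measure 114 mm over their backs; the gripper's body (76 mm by 85 mm) begins 54 mm behind the grasp point. The pads swing forward as they close: fully open they stand 13 mm farther back than shut.
Start: joints at [1.04, 0.15, 1.437, -0, 1.554, -0.134], TCP at [0.222, 0.53, 0.256] pointing down, gripper open.
Joint ranges: [-2.8, 2.8], [-0.68, 2.1], [0.12, 2.68], [-1.39, 4.53], [0.16, 2.79], [-2.81, 2.81]. Speed limits (rad/s): [1.89, 1.89, 2.22, 3.01, 3.01, 3.01].

### API

Orientations are given as a rotation vector (axis times angle).
In Python, from station import status, eyes, bot gives the robot as it stands.
- The arm moves only by the shell command python3 -m handwheel 'ROWS' [OPENING] [FORCE]. ROWS is JSON, a list of rows, each an object with "xyz": the shift along the tool's x, y, z scaled (see below), a list of three; "turn": the turn about the tool's z scaled (see below). A call has 1 to 8 rows; each row is the pose to reach, as a shift and turn from the pose commanded when the call began, along the tool's axes at that moment, turning the shorter way round; what a row does not reach only later rows make up. The controller multiplies each number of a shift by 300 mm and each number of a turn by 180 degrees. A row lasts 1/12 s, in which the tool goes at most 41.7 mm and 7.16 degrees, less where a joint would pass 70% of its speed; a pose out of reach is approached as far as the arm can. A call with a number of a shift or a turn outside -1 to 1 is refused whole. A call with a gripper value outside its range is refused whole. OPENING is the opening, from -1 (shut) to 1 (fully open), set as the call begins (- or left out, the last holds). The fingers move at their own pace and stop on an object; FORCE is the grip in N (left out, the last holds). Time passes only in rows, so rows that repeat a pose let the fingers close. It gives the time, the measured TCP pose, the force, the opening and the grip force at its end, in the units of the state.
- status.get_obs(): the state, without advancing time (a new reading comes with each control period).
- eyes.read_camera(name): name is "scene" or "top"; returns a dict with "img" (400x640x3 uint8, red, green, blue), "fx", "fy", "cx", "cy" (pixels), "eye" and "rotation" of the camera in the world. Camera axes: x right, y down, z forward; pixel columns grow to the right and rows downward; lengths in m; the calibration is good to about 2 mm. A picture is of the moment at which its call begins. There is no depth.
- bot.close_job(): hands the job in; it is judged then, once.
The state is a dict: "t": time; "qpos": joint angles; "dq": joint speeds; "joint_efforts": joint torques, N m; "ee_pos": TCP position; "orientation": TCP orientation; "wrist_force": force on the tool from outside, world axes, zero at the start; "wrist_torque": the same for the moment, N m; "opening": finger opening in m; "grasp_force": force on a finger pad.
Only numpy, scipy, OpenCV 4.12 (cv2) and the standard library are available. Lean on these libraries where they do the work, as an engineer would, in place of code of your own. Each camera call takes 0.05 s, during which the arm holds its last target. There are 200 camera calls.

## Working session

There is one attempt and no reset: what is moved stays moved. The work goes in short steps, Python scripts to look and compute and a shell command to move; the robot and the scene stay as the last step left them, time stands still between calls to the robot, and variables do not carry over. Pictures are saved under pics/ and viewed, at most 10 in all, crops included, and the job is handed in when it is done.

```bash
mkdir -p pics; cat > h.py <<'E'
from station import status, eyes, bot
import numpy as np, cv2
from scipy.spatial.transform import Rotation as R
def snap(n,f):
    c=eyes.read_camera(n); cv2.imwrite(f,c["img"][:,:,::-1]); np.savez(f+'.npz',**{k:np.array(c[k]) for k in c}); return c
def px2w(f,u,v,z):
    c=np.load(f+'.npz'); d=c['rotation']@np.array([(u-c['cx'])/c['fx'],(v-c['cy'])/c['fy'],1]); e=c['eye']
    return e+d*(z-e[2])/d[2]
def w2px(f,p):
    c=np.load(f+'.npz'); q=c['rotation'].T@(np.array(p)-c['eye']); return c['fx']*q[0]/q[2]+c['cx'],c['fy']*q[1]/q[2]+c['cy']
def crop(f,o,x0,y0,w,h,s):
    i=cv2.imread(f)[y0:y0+h,x0:x0+w]; cv2.imwrite(o,cv2.resize(i,None,fx=s,fy=s,interpolation=cv2.INTER_CUBIC))
E
python3 - <<'E'
from h import *
for n in ("top","scene"):
    c=snap(n,f"pics/{n}.png"); print(n,c["eye"],c["fx"],c["cx"],c["cy"],np.round(c["rotation"],3).tolist())
o=status.get_obs(); print(o)
print(R.from_rotvec(o["orientation"]).as_matrix().round(3))
E
```

```text
top [0.4729445  0.01308718 1.35644146] 514.8817884597478 321.35906873560145 205.8276142047073 [-2.137, 2.175, -0.121]
scene [1.24604207 0.24699489 0.78149569] 389.79584240218094 320.8957263246269 200.0723257882728 [-1.404, -2.158, 0.863]
{'t': 0.1, 'qpos': array([ 1.03997373e+00,  1.50980930e-01,  1.43796160e+00, -1.64851570e-05,
        1.55384095e+00, -1.33971558e-01]), 'dq': array([-0.0010911 , -0.00125992, -0.00121954, -0.00136812,  0.00137715,
        0.00191845]), 'joint_efforts': array([ 4.11767804e-03, -7.14379835e+01, -5.71783733e+01, -2.11250344e-04,
        7.13866742e-03, -1.76887597e-04]), 'ee_pos': array([0.2221498, 0.530131 , 0.2557129]), 'orientation': array([-6.19215495e-01, -3.07958275e+00,  1.77639811e-03]), 'wrist_force': array([-0.45276178, -0.25188155,  0.04244336]), 'wrist_torque': array([-0.00634483,  0.02368596, -0.03599396]), 'grasp_force': 0.0, 'opening': 0.08554371319841894}
[[-0.922  0.387 -0.001]
 [ 0.387  0.922 -0.001]
 [ 0.    -0.001 -1.   ]]
```

View pics/top.png

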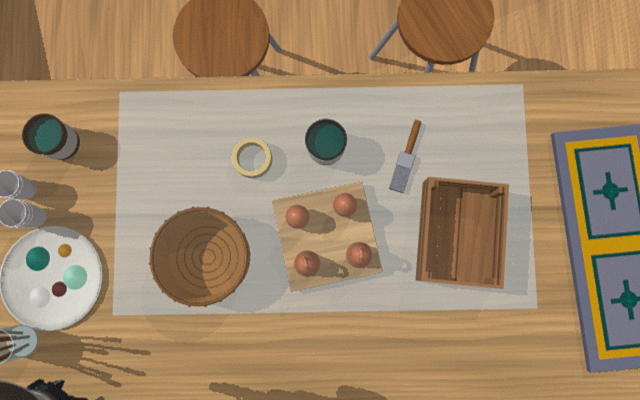

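View pics/scene.png

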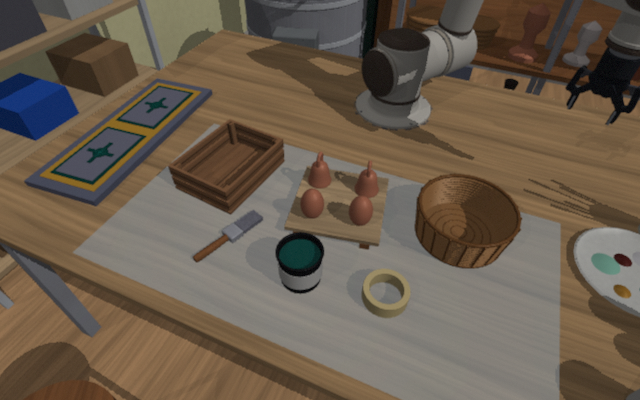

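The top view shows the basket at (200,256), the board at about (328,237), with eggs at (297,216) and (345,204), bells at (307,263) and (358,255), and the crate at (463,232). The scene view agrees. Next come enlarged crops.

```bash
sed -i "s/c\['rotation'\]/R.from_rotvec(c['rotation']).as_matrix()/g" h.py
python3 - <<'E'
from h import *
crop("pics/top.png","pics/c1.png",265,175,125,120,5)
crop("pics/scene.png","pics/c2.png",280,145,120,95,6)
crop("pics/top.png","pics/c3.png",140,165,380,150,2.1)
for n,u,v,z in [("board",328,237,.033),("basket",200,256,.1),("crate",463,232,.085)]: print(n,px2w("pics/top.png",u,v,z))
E
```

```text
board [0.55087522 0.00588301 0.033     ]
basket [0.50620613 0.31862949 0.1       ]
crate [ 0.55424846 -0.32694586  0.085     ]
```

View pics/c1.png

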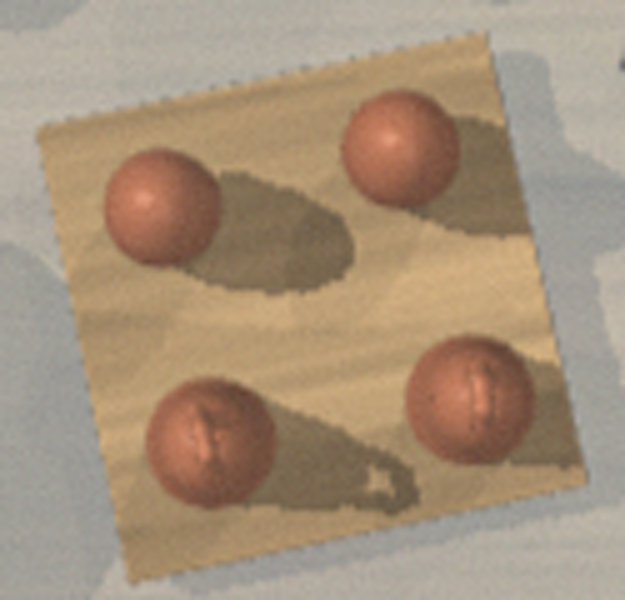

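View pics/c2.png

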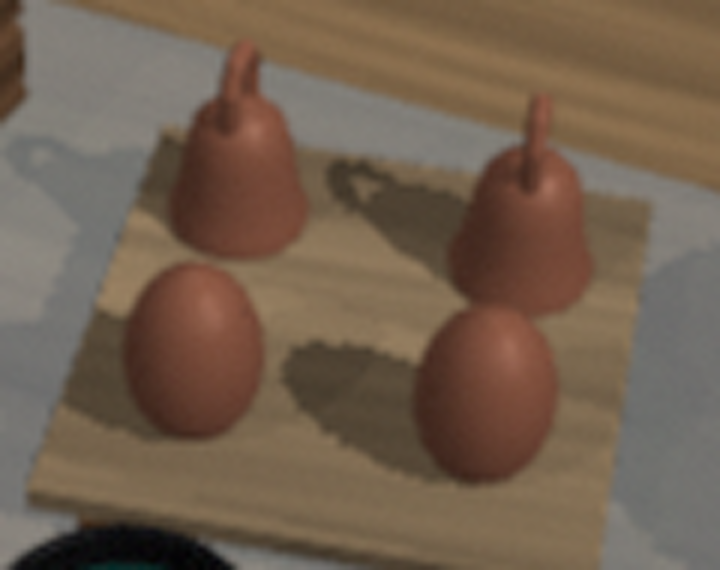

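View pics/c3.png

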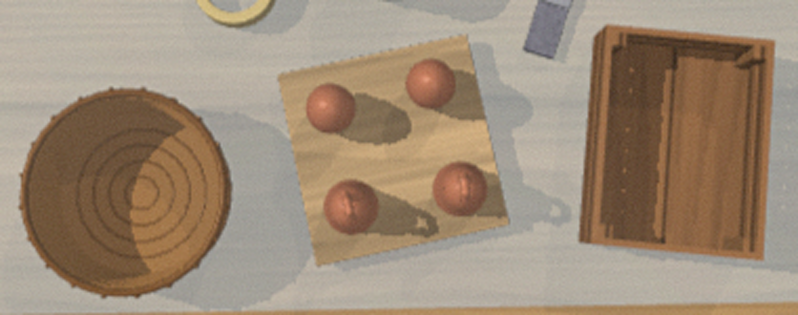

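The crops show, in c1 pixels, eggs at (162,207) and (400,149), bell mouths at (210,443) and (470,400), and loops nearly vertical in the image. In c3 the basket rim centre is at (125,192), the floor rings at (143,194), and the crate rim corners at (603,27), (774,40), (764,260) and (582,242). I'll turn these into positions and overlay the models to check them.

```bash
cat > m.py <<'E'
from h import *
T="pics/top.png"; S="pics/scene.png"
f=lambda u,v,z:px2w(T,(u+.5)/5-.5+265,(v+.5)/5-.5+175,z)
g=lambda u,v,z:px2w(T,(u+.5)/2.1-.5+140,(v+.5)/2.1-.5+165,z)
E
python3 - <<'E'
from m import *
b=[f(*p,.033) for p in [(40,130),(488,33),(588,484),(132,583)]]
bc=np.mean(b,0); print("board",bc,[np.linalg.norm(b[i]-b[i-1]).round(4) for i in range(4)])
ax=b[1]-b[2]; yaw=np.arctan2(ax[1],ax[0]); print("yaw",np.degrees(yaw))
P={"eA":f(162,207,.071),"eB":f(400,149,.071),"bL":f(210,443,.033),"bR":f(470,400,.033)}
for k,p in P.items():
    d=p-bc; print(k,p.round(4), "board frame",(np.cos(yaw)*d[0]+np.sin(yaw)*d[1]).round(3),(-np.sin(yaw)*d[0]+np.cos(yaw)*d[1]).round(3))
print("basket rim",g(125,192,.1),"floor",g(143,194,.006))
c=[g(*p,.085) for p in [(603,27),(774,40),(764,260),(582,242)]]
print("crate",np.mean(c,0),[np.linalg.norm(c[i]-c[i-1]).round(4) for i in range(4)]); a=c[0]-c[3];a2=c[1]-c[2];print(np.degrees(np.arctan2(a[1],a[0])),np.degrees(np.arctan2(a2[1],a2[0])))
# overlays of bell models, three yaws
out=[]
for k in("bL","bR"):
  for im,fn in((T,"t"),(S,"s")):
    row=[]
    for y in(-5,10,25):
      i=cv2.imread(im); s=8; u,v=w2px(im,P[k]+[0,0,.045]); x0,y0=int(u)-17,int(v)-18
      i=cv2.resize(i[y0:y0+36,x0:x0+34],None,fx=s*.93,fy=s*.93,interpolation=cv2.INTER_CUBIC); q=s*.93
      def dr(pts,col):
        pp=np.array([w2px(im,P[k]+p) for p in pts]); pp=((pp-[x0,y0]+.5)*q*16).astype(int)
        cv2.polylines(i,[pp.reshape(-1,1,2)],False,col,1,cv2.LINE_AA,4)
      t=np.linspace(0,2*np.pi,40)
      dr(np.c_[.0335*np.cos(t),.0335*np.sin(t),0*t],(0,255,0))
      a=np.radians(y); xs=np.r_[-.013,-.013+0*t[:1],.013*np.cos(np.linspace(np.pi,0,15)),.013]; zs=np.r_[.062,.08,.08+.013*np.sin(np.linspace(np.pi,0,15)),.062]
      dr(np.c_[xs*np.cos(a),xs*np.sin(a),zs],(255,255,0)); row.append(i)
    out.append(np.hstack(row))
o=np.vstack([np.hstack(out[:2]),np.hstack(out[2:])]); o=cv2.resize(o,(800,int(o.shape[0]*800/o.shape[1]))) if False else o
print(o.shape); o=np.vstack([out[0],out[2]]),np.vstack([out[1],out[3]])
o=np.vstack([cv2.resize(np.hstack(o),(1600,562))[:, :800],]) if False else np.hstack(o)
o=np.vstack([o[:,:o.shape[1]//2],]) if False else o
h,w=o.shape[:2]; cv2.imwrite("pics/ov.png",cv2.resize(o,(800,int(h*800/w)),interpolation=cv2.INTER_AREA))
E
```

```text
board [0.55450661 0.00847095 0.033     ] [np.float64(0.2373), np.float64(0.2382), np.float64(0.2379), np.float64(0.2374)]
yaw 10.832686808424137
eA [0.6027 0.0829 0.071 ] board frame 0.061 0.064
eB [ 0.6298 -0.0372  0.071 ] board frame 0.065 -0.059
bL [0.4849 0.0618 0.033 ] board frame -0.058 0.065
bR [ 0.5045 -0.0715  0.033 ] board frame -0.064 -0.069
basket rim [0.50583341 0.32042513 0.1       ] floor [0.50542293 0.3209311  0.006     ]
crate [ 0.55456957 -0.32913838  0.085     ] [np.float64(0.2552), np.float64(0.2028), np.float64(0.259), np.float64(0.2111)]
-7.860171755057841 -6.007945473427692
(536, 1518, 3)
```

View pics/ov.png

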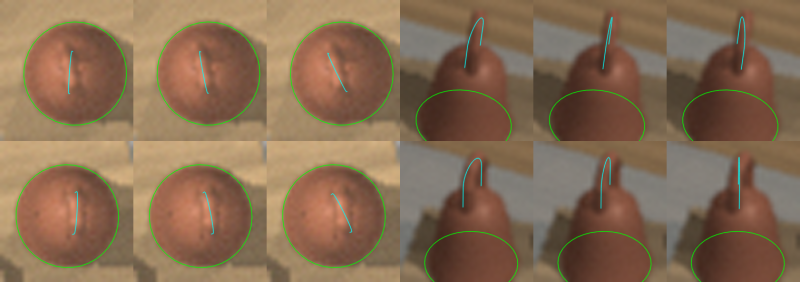

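The mouth circles fit well in the overlay. The left bell's loop yaw is about 11° and the right one's about 3°. I'll write a planner and check the loop positions directly.

```bash
cat > plan.py <<'E'
import sys; from h import *
def plan(x,y,z,yaw,o=None):
    o=o or status.get_obs(); M=R.from_rotvec(o["orientation"]).as_matrix(); d=M.T@(np.array([x,y,z])-o["ee_pos"])
    cur=np.degrees(np.arctan2(M[1,1],M[0,1])); t=-((yaw-cur+90)%180-90)
    print("xyz",(d/.3).round(4),"turn",round(t/180,4),"| dist",np.linalg.norm(d).round(3),"rows",max(np.linalg.norm(d)/.0417,abs(t)/7.16).round(1),"yaw",cur.round(1),"t",round(o["t"],2),"q6",o["qpos"][5].round(2))
if __name__=="__main__": plan(*map(float,sys.argv[1:5]))
E
python3 - <<'E'
from m import *
print(f(482,389,.127),f(207,433,.127))
E
python3 plan.py 0.5045 -0.0715 0.24 93
```

```text
[ 0.50734519 -0.07136394  0.127     ] [0.48880569 0.05970913 0.127     ]
xyz [-1.6432 -1.4857  0.0539] turn -0.143 | dist 0.665 rows 15.9 yaw 67.3 t 0.1 q6 -0.13
```

```bash
python3 -m handwheel '[{"xyz":[-0.06,-0.05,0.0],"turn":-0.02},{"xyz":[-0.16,-0.14,0.01],"turn":-0.04},{"xyz":[-0.26,-0.23,0.01],"turn":-0.06},{"xyz":[-0.36,-0.32,0.02],"turn":-0.08},{"xyz":[-0.46,-0.41,0.02],"turn":-0.1},{"xyz":[-0.56,-0.5,0.02],"turn":-0.12},{"xyz":[-0.66,-0.59,0.02],"turn":-0.143},{"xyz":[-0.76,-0.68,0.02],"turn":-0.143}]' -0.3 60; python3 plan.py 0.506 -0.071 0.2 93
```

```text
t: 0.77
ee_pos: [0.3538, 0.2522, 0.2502]
orientation: [0.091, -3.14, 0.0]
wrist_force: [1.0, 0.5, 0.8]
opening: 0.0299
grasp_force: 0.0
xyz [-0.4444 -1.1048  0.1674] turn 0.0017 | dist 0.361 rows 8.7 yaw 93.3 t 0.77 q6 -1.19
```

```bash
python3 -m handwheel '[{"xyz":[-0.05,-0.12,0.0],"turn":0},{"xyz":[-0.1,-0.25,0.01],"turn":0},{"xyz":[-0.15,-0.37,0.02],"turn":0},{"xyz":[-0.2,-0.5,0.03],"turn":0},{"xyz":[-0.25,-0.62,0.05],"turn":0},{"xyz":[-0.3,-0.74,0.07],"turn":0},{"xyz":[-0.35,-0.86,0.1],"turn":0},{"xyz":[-0.4,-0.98,0.13],"turn":0}]'; python3 -m handwheel '[{"xyz":[-0.03,-0.09,0.03],"turn":0},{"xyz":[-0.044,-0.125,0.05],"turn":0},{"xyz":[-0.044,-0.125,0.05],"turn":0},{"xyz":[-0.044,-0.125,0.05],"turn":0}]'; python3 plan.py 0.506 -0.071 0.131 93
python3 - <<'E'
from h import *
snap("top","pics/t2.png"); snap("scene","pics/s2.png")
a=cv2.imread("pics/t2.png"); b=cv2.imread("pics/s2.png")
u,v=map(int,w2px("pics/s2.png",[.506,-.071,.15])); p=cv2.resize(b[v-40:v+40,u-40:u+40],(400,400),interpolation=3)
u,v=map(int,w2px("pics/t2.png",[.506,-.071,.15])); q=cv2.resize(a[v-40:v+40,u-40:u+40],(400,400),interpolation=3)
cv2.imwrite("pics/v2.png",np.hstack([q,p]))
E
```

```text
t: 1.43
ee_pos: [0.4893, -0.0354, 0.211]
orientation: [-0.082, 3.14, -0.0]
wrist_force: [-0.7, 1.0, -1.5]
opening: 0.0297
grasp_force: 0.0
t: 1.77
ee_pos: [0.5037, -0.0699, 0.1958]
orientation: [0.081, -3.139, -0.001]
wrist_force: [-0.5, 0.5, -0.1]
opening: 0.0296
grasp_force: 0.0
xyz [-0.0076 -0.0042  0.2161] turn -0.0003 | dist 0.065 rows 1.6 yaw 92.9 t 1.77 q6 -1.91
```

View pics/v2.png

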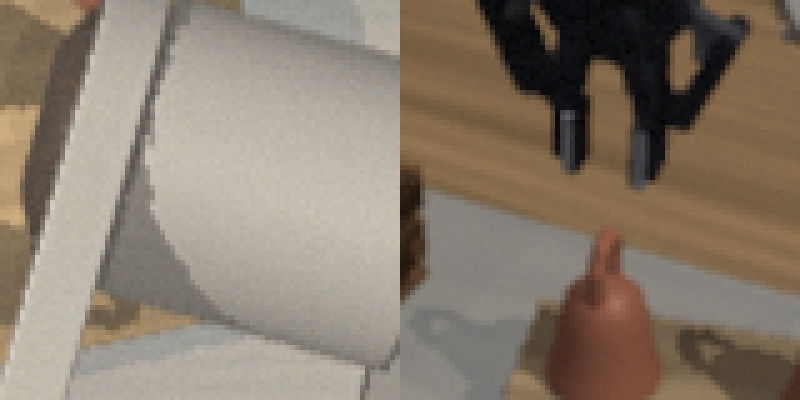

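The scene half shows the loop top at (607,235), centred below the fingertips at (570,170) and (640,185). I'll descend and close.

```bash
python3 -m handwheel '[{"xyz":[-0.008,-0.004,0.05],"turn":0},{"xyz":[-0.008,-0.004,0.1],"turn":0},{"xyz":[-0.008,-0.004,0.15],"turn":0},{"xyz":[-0.008,-0.004,0.18],"turn":0},{"xyz":[-0.008,-0.004,0.2],"turn":0},{"xyz":[-0.008,-0.004,0.212],"turn":0},{"xyz":[-0.008,-0.004,0.212],"turn":0}]'; python3 -m handwheel '[{"xyz":[0,0,0],"turn":0},{"xyz":[0,0,0],"turn":0},{"xyz":[0,0,0],"turn":0},{"xyz":[0,0,0],"turn":0},{"xyz":[0,0,0],"turn":0}]' -1 50;  python3 -m handwheel '[{"xyz":[0,0,-0.01],"turn":0},{"xyz":[0,0,-0.03],"turn":0},{"xyz":[0,0,-0.06],"turn":0}]'; python3 plan.py 0.614 -0.3365 0.28 93
```

```text
t: 2.45
ee_pos: [0.5064, -0.0707, 0.1327]
orientation: [0.083, -3.14, 0.0]
wrist_force: [-0.4, 0.5, -0.1]
opening: 0.0298
grasp_force: 0.0
t: 2.87
ee_pos: [0.5068, -0.0711, 0.1334]
orientation: [-0.082, 3.139, -0.0]
wrist_force: [-0.6, 2.4, 5.8]
opening: 0.0086
grasp_force: 49.5
t: 3.12
ee_pos: [0.5062, -0.0711, 0.1508]
orientation: [0.082, -3.139, -0.0]
wrist_force: [-0.0, -0.3, -1.4]
opening: 0.0082
grasp_force: 48.7
xyz [-0.312  -0.9021 -0.4313] turn -0.0 | dist 0.314 rows 7.5 yaw 93.0 t 3.12 q6 -1.91
```

```bash
python3 -m handwheel '[{"xyz":[0,0,-0.08],"turn":0},{"xyz":[0,0,-0.18],"turn":0},{"xyz":[-0.02,-0.04,-0.28],"turn":0},{"xyz":[-0.05,-0.13,-0.36],"turn":0},{"xyz":[-0.09,-0.24,-0.41],"turn":0.01},{"xyz":[-0.13,-0.36,-0.43],"turn":0.02},{"xyz":[-0.17,-0.48,-0.43],"turn":0.03},{"xyz":[-0.21,-0.6,-0.43],"turn":0.04}]';  python3 -m handwheel '[{"xyz":[-0.04,-0.11,0],"turn":0},{"xyz":[-0.07,-0.2,0],"turn":0},{"xyz":[-0.1,-0.26,0],"turn":0},{"xyz":[-0.1,-0.29,0],"turn":0},{"xyz":[-0.1,-0.3,0],"turn":0}]'; python3 plan.py 0.614 -0.3365 0.125 86
```

```text
t: 3.78
ee_pos: [0.5793, -0.2493, 0.2813]
orientation: [0.117, 3.138, -0.001]
wrist_force: [1.0, 0.4, -0.5]
opening: 0.0084
grasp_force: 48.8
t: 4.2
ee_pos: [0.6019, -0.341, 0.2796]
orientation: [-0.117, -3.139, -0.0]
wrist_force: [0.5, 1.4, -0.9]
opening: 0.0086
grasp_force: 48.8
xyz [-0.0394  0.0178  0.5152] turn -0.0015 | dist 0.155 rows 3.7 yaw 85.7 t 4.2 q6 -2.12
```

```bash
python3 -m handwheel '[{"xyz":[-0.02,0.01,0.05],"turn":0},{"xyz":[-0.039,0.018,0.14],"turn":0},{"xyz":[-0.039,0.018,0.24],"turn":0},{"xyz":[-0.039,0.018,0.34],"turn":0},{"xyz":[-0.039,0.018,0.42],"turn":0},{"xyz":[-0.039,0.018,0.48],"turn":0},{"xyz":[-0.039,0.018,0.515],"turn":0},{"xyz":[-0.039,0.018,0.515],"turn":0}]';  python3 -m handwheel '[{"xyz":[0,0,0.015],"turn":0},{"xyz":[0,0,0.03],"turn":0},{"xyz":[0,0,0.042],"turn":0},{"xyz":[0,0,0.05],"turn":0},{"xyz":[0,0,0.05],"turn":0}]'; python3 plan.py 0.614 -0.3365 0.108 86
```

```text
t: 4.87
ee_pos: [0.6136, -0.3338, 0.1236]
orientation: [-0.114, -3.137, -0.002]
wrist_force: [-0.7, 0.1, -2.1]
opening: 0.0084
grasp_force: 48.8
t: 5.28
ee_pos: [0.6142, -0.335, 0.11]
orientation: [-0.115, -3.139, 0.0]
wrist_force: [-0.6, 0.1, -1.1]
opening: 0.0081
grasp_force: 48.8
xyz [ 0.0003 -0.0052  0.0068] turn -0.0011 | dist 0.003 rows 0.1 yaw 85.8 t 5.28 q6 -2.11
```

```bash
python3 -m handwheel '[{"xyz":[0,0,0.003],"turn":0},{"xyz":[0,0,0.006],"turn":0},{"xyz":[0,0,0.008],"turn":0},{"xyz":[0,0,0.008],"turn":0}]';  python3 -m handwheel '[{"xyz":[0,0,0.003],"turn":0},{"xyz":[0,0,0.003],"turn":0}]'
```

```text
t: 5.62
ee_pos: [0.6144, -0.3351, 0.1084]
orientation: [0.115, 3.139, -0.001]
wrist_force: [-1.7, 1.5, 4.1]
opening: 0.0084
grasp_force: 49.3
t: 5.78
ee_pos: [0.6146, -0.3352, 0.1084]
orientation: [0.115, 3.138, -0.002]
wrist_force: [-3.2, 3.2, 11.8]
opening: 0.0085
grasp_force: 50.4
```

Contact is confirmed: upward force at TCP z 0.108. I'll release, rise and go to the second bell.

```bash
python3 -m handwheel '[{"xyz":[0,0,-0.003],"turn":0},{"xyz":[0,0,-0.003],"turn":0},{"xyz":[0,0,-0.003],"turn":0},{"xyz":[0,0,-0.003],"turn":0}]' -0.3;  python3 -m handwheel '[{"xyz":[0,0,-0.04],"turn":0},{"xyz":[0,0,-0.12],"turn":0},{"xyz":[0,0,-0.22],"turn":0},{"xyz":[0,0,-0.32],"turn":0},{"xyz":[0,0,-0.38],"turn":0},{"xyz":[0,0,-0.38],"turn":0}]'; python3 plan.py 0.487 0.061 0.21 101
```

```text
t: 6.12
ee_pos: [0.6142, -0.335, 0.1076]
orientation: [-0.115, -3.139, -0.0]
wrist_force: [0.7, -0.0, 0.3]
opening: 0.0296
grasp_force: 0.0
t: 6.62
ee_pos: [0.6152, -0.3356, 0.2279]
orientation: [0.115, 3.134, -0.006]
wrist_force: [0.3, -0.3, -0.5]
opening: 0.0301
grasp_force: 0.0
xyz [0.5231 1.2874 0.0516] turn -0.0844 | dist 0.417 rows 10.0 yaw 85.8 t 6.62 q6 -2.11
```

```bash
python3 -m handwheel '[{"xyz":[0.04,0.1,0],"turn":0},{"xyz":[0.09,0.22,0],"turn":0},{"xyz":[0.14,0.34,0.0],"turn":0},{"xyz":[0.19,0.46,0],"turn":0},{"xyz":[0.24,0.58,0],"turn":0},{"xyz":[0.29,0.7,0],"turn":0},{"xyz":[0.34,0.82,0],"turn":0},{"xyz":[0.39,0.94,0],"turn":0}]';  python3 -m handwheel '[{"xyz":[0.05,0.12,0],"turn":-0.03},{"xyz":[0.09,0.24,0.03],"turn":-0.06},{"xyz":[0.12,0.32,0.05],"turn":-0.084},{"xyz":[0.133,0.347,0.05],"turn":-0.084},{"xyz":[0.133,0.347,0.05],"turn":-0.084},{"xyz":[0.133,0.347,0.05],"turn":-0.084}]'; python3 plan.py 0.487 0.061 0.132 101
python3 - <<'E'
from h import *
snap("scene","pics/s3.png"); b=cv2.imread("pics/s3.png")
u,v=map(int,w2px("pics/s3.png",[.487,.061,.15])); p=cv2.resize(b[v-40:v+40,u-40:u+40],(400,400),interpolation=3)
u,v=map(int,w2px("pics/s3.png",[.554,-.329,.08])); q=cv2.resize(b[v-65:v+65,u-65:u+65],(400,400),interpolation=3)
cv2.imwrite("pics/v3.png",np.hstack([p,q]))
E
```

```text
t: 7.28
ee_pos: [0.5171, -0.0436, 0.2221]
orientation: [0.115, 3.139, -0.0]
wrist_force: [1.0, 0.7, -0.4]
opening: 0.0298
grasp_force: 0.0
t: 7.78
ee_pos: [0.4862, 0.0614, 0.2072]
orientation: [-0.298, 3.127, -0.001]
wrist_force: [-0.7, 0.2, -0.3]
opening: 0.0299
grasp_force: 0.0
xyz [-0.0022 -0.0017  0.2508] turn -0.0006 | dist 0.075 rows 1.8 yaw 100.9 t 7.78 q6 -1.79
```

View pics/v3.png

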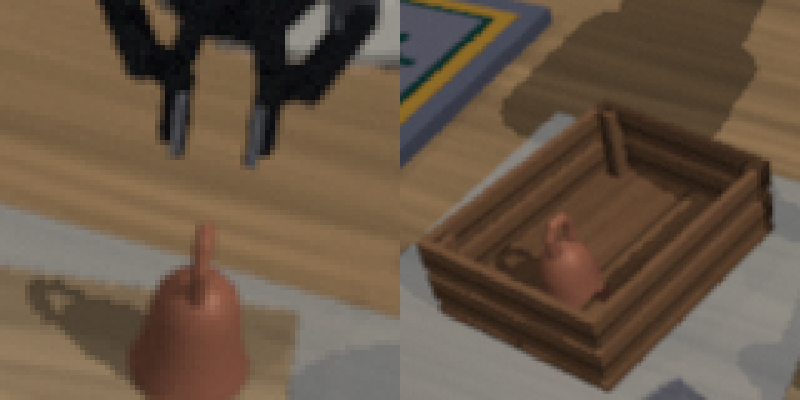

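The second loop at (205,228) lines up with the finger midpoint at (214,160) along the tilted vertical, and bell_2 stands upright in the crate at (570,265). I'll grasp the second bell.

```bash
python3 -m handwheel '[{"xyz":[-0.002,-0.002,0.05],"turn":0},{"xyz":[-0.002,-0.002,0.12],"turn":0},{"xyz":[-0.002,-0.002,0.18],"turn":0},{"xyz":[-0.002,-0.002,0.22],"turn":0},{"xyz":[-0.002,-0.002,0.24],"turn":0},{"xyz":[-0.002,-0.002,0.246],"turn":0},{"xyz":[-0.002,-0.002,0.246],"turn":0}]'; python3 -m handwheel '[{"xyz":[0,0,0],"turn":0},{"xyz":[0,0,0],"turn":0},{"xyz":[0,0,0],"turn":0},{"xyz":[0,0,0],"turn":0},{"xyz":[0,0,0],"turn":0}]' -1 50;  python3 -m handwheel '[{"xyz":[0,0,-0.01],"turn":0},{"xyz":[0,0,-0.04],"turn":0},{"xyz":[0,0,-0.1],"turn":0},{"xyz":[0,0,-0.2],"turn":0},{"xyz":[0,0,-0.3],"turn":0},{"xyz":[0,0,-0.4],"turn":0},{"xyz":[0,0,-0.46],"turn":0},{"xyz":[0,0,-0.48],"turn":0}]'; python3 plan.py 0.495 -0.323 0.28 93
```

```text
t: 8.42
ee_pos: [0.4871, 0.0604, 0.1332]
orientation: [0.297, -3.127, 0.0]
wrist_force: [-0.7, 0.1, 0.0]
opening: 0.0298
grasp_force: 0.0
t: 8.83
ee_pos: [0.4871, 0.0611, 0.1336]
orientation: [-0.299, 3.126, -0.0]
wrist_force: [2.0, 0.8, 4.9]
opening: 0.0087
grasp_force: 49.4
t: 9.5
ee_pos: [0.4872, 0.0611, 0.2807]
orientation: [-0.299, 3.123, -0.001]
wrist_force: [-0.3, -0.6, -0.7]
opening: 0.0085
grasp_force: 48.9
xyz [ 0.2174 -1.262   0.0028] turn 0.044 | dist 0.384 rows 9.2 yaw 100.9 t 9.5 q6 -1.79
```

```bash
python3 -m handwheel '[{"xyz":[0.01,-0.06,0],"turn":0},{"xyz":[0.03,-0.17,0],"turn":0},{"xyz":[0.05,-0.29,0],"turn":0},{"xyz":[0.07,-0.41,0],"turn":0},{"xyz":[0.09,-0.53,0],"turn":0},{"xyz":[0.11,-0.65,0],"turn":0},{"xyz":[0.13,-0.77,0],"turn":0},{"xyz":[0.15,-0.89,0],"turn":0}]';  python3 -m handwheel '[{"xyz":[0.02,-0.12,0],"turn":0.01},{"xyz":[0.04,-0.22,0],"turn":0.02},{"xyz":[0.055,-0.3,0],"turn":0.03},{"xyz":[0.063,-0.35,0],"turn":0.044},{"xyz":[0.067,-0.372,0],"turn":0.044},{"xyz":[0.067,-0.372,0],"turn":0.044}]'; python3 plan.py 0.495 -0.323 0.125 93
```

```text
t: 10.17
ee_pos: [0.4925, -0.2113, 0.2763]
orientation: [0.299, -3.126, -0.001]
wrist_force: [1.4, 0.8, -1.2]
opening: 0.0085
grasp_force: 48.9
t: 10.67
ee_pos: [0.4944, -0.3235, 0.2763]
orientation: [0.082, -3.14, -0.001]
wrist_force: [-0.2, -0.0, -1.2]
opening: 0.0084
grasp_force: 48.9
xyz [-0.0024  0.0011  0.5043] turn -0.0001 | dist 0.151 rows 3.6 yaw 93.0 t 10.67 q6 -2.33
```

```bash
python3 -m handwheel '[{"xyz":[0,0,0.05],"turn":0},{"xyz":[0,0,0.14],"turn":0},{"xyz":[0,0,0.24],"turn":0},{"xyz":[0,0,0.34],"turn":0},{"xyz":[0,0,0.42],"turn":0},{"xyz":[0,0,0.48],"turn":0},{"xyz":[0,0,0.504],"turn":0},{"xyz":[0,0,0.504],"turn":0}]';  python3 -m handwheel '[{"xyz":[0,0,0.015],"turn":0},{"xyz":[0,0,0.03],"turn":0},{"xyz":[0,0,0.042],"turn":0},{"xyz":[0,0,0.048],"turn":0},{"xyz":[0,0,0.048],"turn":0}]'; python3 -m handwheel '[{"xyz":[0,0,0.003],"turn":0},{"xyz":[0,0,0.006],"turn":0},{"xyz":[0,0,0.008],"turn":0},{"xyz":[0,0,0.008],"turn":0}]'
```

```text
t: 11.33
ee_pos: [0.4944, -0.3213, 0.1246]
orientation: [0.085, -3.139, -0.003]
wrist_force: [-0.3, -0.2, -1.2]
opening: 0.0084
grasp_force: 48.9
t: 11.75
ee_pos: [0.4945, -0.323, 0.1114]
orientation: [0.082, -3.14, 0.0]
wrist_force: [0.2, 0.1, -1.6]
opening: 0.0083
grasp_force: 48.9
t: 12.08
ee_pos: [0.4945, -0.323, 0.109]
orientation: [0.082, -3.14, 0.0]
wrist_force: [-0.4, 0.3, -2.1]
opening: 0.0085
grasp_force: 48.9
```

```bash
python3 -m handwheel '[{"xyz":[0,0,0.003],"turn":0},{"xyz":[0,0,0.005],"turn":0},{"xyz":[0,0,0.005],"turn":0}]'
```

```text
t: 12.33
ee_pos: [0.4949, -0.323, 0.1086]
orientation: [-0.082, 3.139, -0.001]
wrist_force: [-1.8, 4.1, 10.4]
opening: 0.0085
grasp_force: 50.5
```

```bash
python3 -m handwheel '[{"xyz":[0,0,-0.003],"turn":0},{"xyz":[0,0,-0.003],"turn":0},{"xyz":[0,0,-0.003],"turn":0},{"xyz":[0,0,-0.003],"turn":0}]' -0.3;  python3 -m handwheel '[{"xyz":[0,0,-0.04],"turn":0},{"xyz":[0,0,-0.12],"turn":0},{"xyz":[0,0,-0.22],"turn":0},{"xyz":[0,0,-0.32],"turn":0},{"xyz":[0,0,-0.38],"turn":0},{"xyz":[0,0,-0.38],"turn":0}]'; python3 plan.py 0.630 -0.037 0.18 101
```

```text
t: 12.67
ee_pos: [0.4946, -0.323, 0.1083]
orientation: [0.082, -3.14, 0.0]
wrist_force: [-0.2, -0.2, 0.6]
opening: 0.0294
grasp_force: 0.0
t: 13.17
ee_pos: [0.4955, -0.3238, 0.2279]
orientation: [-0.082, 3.136, -0.007]
wrist_force: [0.3, -0.2, 0.4]
opening: 0.0296
grasp_force: 0.0
xyz [-0.4971  0.9317  0.1576] turn -0.0444 | dist 0.32 rows 7.7 yaw 93.0 t 13.17 q6 -2.33
```

```bash
python3 -m handwheel '[{"xyz":[-0.04,0.08,0],"turn":0},{"xyz":[-0.1,0.19,0],"turn":0},{"xyz":[-0.16,0.3,0],"turn":0},{"xyz":[-0.22,0.42,0],"turn":-0.01},{"xyz":[-0.28,0.53,0],"turn":-0.02},{"xyz":[-0.34,0.64,0],"turn":-0.03},{"xyz":[-0.4,0.75,0],"turn":-0.044},{"xyz":[-0.45,0.85,0.02],"turn":-0.044}]' 1;  python3 -m handwheel '[{"xyz":[-0.03,0.06,0.04],"turn":0},{"xyz":[-0.035,0.088,0.1],"turn":0},{"xyz":[-0.035,0.088,0.135],"turn":0},{"xyz":[-0.035,0.088,0.135],"turn":0},{"xyz":[-0.035,0.088,0.135],"turn":0}]'; python3 plan.py 0.630 -0.037 0.077 101; python3 - <<'E'
from h import *
snap("scene","pics/s4.png"); snap("top","pics/t4.png"); b=cv2.imread("pics/s4.png")
u,v=map(int,w2px("pics/s4.png",[.63,-.037,.12])); p=cv2.resize(b[v-40:v+40,u-40:u+40],(400,400),interpolation=3)
u,v=map(int,w2px("pics/s4.png",[.554,-.329,.08])); q=cv2.resize(b[v-65:v+65,u-65:u+65],(400,400),interpolation=3)
cv2.imwrite("pics/v4.png",np.hstack([p,q]))
# refine egg positions by colour centroid in scene picture s2? print model projections
E
```

```text
t: 13.83
ee_pos: [0.6169, -0.0591, 0.2177]
orientation: [-0.304, 3.125, -0.001]
wrist_force: [0.8, -0.0, -0.4]
opening: 0.0853
grasp_force: 0.0
t: 14.25
ee_pos: [0.6211, -0.0341, 0.1759]
orientation: [0.298, -3.126, 0.0]
wrist_force: [-0.7, -0.5, -0.2]
opening: 0.0858
grasp_force: 0.0
xyz [-0.0278 -0.015   0.3297] turn -0.0006 | dist 0.099 rows 2.4 yaw 100.9 t 14.25 q6 -1.94
```

View pics/v4.png

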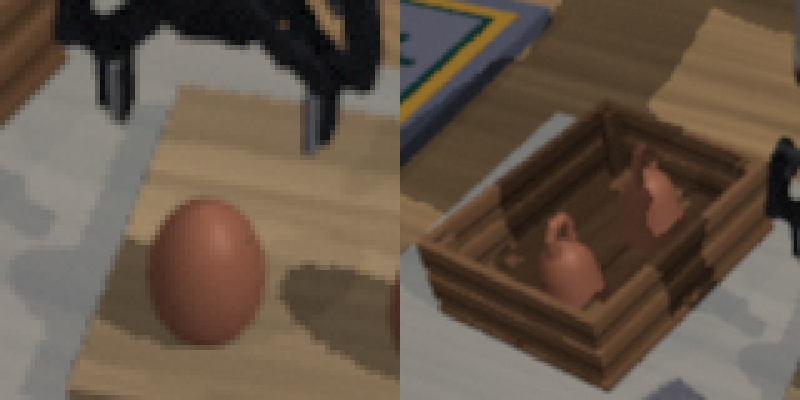

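The egg at (207,272) is centred under the fingers at (118,115) and (315,150), and both bells stand in the crate. I'll descend and grip the egg.

```bash
python3 -m handwheel '[{"xyz":[-0.028,-0.015,0.04],"turn":0},{"xyz":[-0.028,-0.015,0.1],"turn":0},{"xyz":[-0.028,-0.015,0.17],"turn":0},{"xyz":[-0.028,-0.015,0.23],"turn":0},{"xyz":[-0.028,-0.015,0.28],"turn":0},{"xyz":[-0.028,-0.015,0.32],"turn":0},{"xyz":[-0.028,-0.015,0.337],"turn":0},{"xyz":[-0.028,-0.015,0.337],"turn":0}]'; python3 -m handwheel '[{"xyz":[0,0,0],"turn":0},{"xyz":[0,0,0],"turn":0},{"xyz":[0,0,0],"turn":0},{"xyz":[0,0,0],"turn":0},{"xyz":[0,0,0],"turn":0}]' 0.1 35; python3 plan.py 0.630 -0.037 0.077 101
```

```text
t: 15.02
ee_pos: [0.6302, -0.0367, 0.0743]
orientation: [0.298, -3.127, -0.0]
wrist_force: [-0.2, -0.3, -0.1]
opening: 0.0856
grasp_force: 0.0
t: 15.43
ee_pos: [0.631, -0.0364, 0.0764]
orientation: [-0.299, 3.125, -0.001]
wrist_force: [-2.0, -0.0, 5.5]
opening: 0.0581
grasp_force: 37.2
xyz [ 0.0038 -0.0014 -0.002 ] turn -0.0004 | dist 0.001 rows 0.0 yaw 100.9 t 15.43 q6 -1.94
```

```bash
python3 -m handwheel '[{"xyz":[0,0,-0.02],"turn":0},{"xyz":[0,0,-0.06],"turn":0},{"xyz":[0,0,-0.12],"turn":0},{"xyz":[0,0,-0.22],"turn":0},{"xyz":[0,0,-0.32],"turn":0},{"xyz":[0,0,-0.42],"turn":0},{"xyz":[0,0,-0.48],"turn":0},{"xyz":[0,0,-0.5],"turn":0}]'; python3 plan.py 0.543 0.328 0.22 101
```

```text
t: 16.1
ee_pos: [0.6312, -0.0363, 0.2298]
orientation: [-0.299, 3.122, -0.003]
wrist_force: [0.7, 0.3, -1.3]
opening: 0.0577
grasp_force: 38.1
xyz [0.0586 1.248  0.0296] turn -0.0004 | dist 0.375 rows 9.0 yaw 100.9 t 16.1 q6 -1.94
```

```bash
python3 -m handwheel '[{"xyz":[0.003,0.06,0],"turn":0},{"xyz":[0.008,0.17,0],"turn":0},{"xyz":[0.014,0.29,0],"turn":0},{"xyz":[0.02,0.41,0],"turn":0},{"xyz":[0.025,0.53,0],"turn":0},{"xyz":[0.03,0.65,0],"turn":0},{"xyz":[0.035,0.77,0],"turn":0},{"xyz":[0.042,0.89,0],"turn":0}]'; python3 -m handwheel '[{"xyz":[0.006,0.12,0],"turn":0},{"xyz":[0.01,0.22,0],"turn":0},{"xyz":[0.013,0.3,0],"turn":0},{"xyz":[0.016,0.34,0],"turn":0},{"xyz":[0.017,0.358,0],"turn":0},{"xyz":[0.017,0.358,0],"turn":0}]'; python3 plan.py 0.543 0.328 0.065 101
```

```text
t: 16.77
ee_pos: [0.5665, 0.2252, 0.2245]
orientation: [0.299, -3.127, 0.0]
wrist_force: [1.3, 0.6, -1.4]
opening: 0.0579
grasp_force: 38.1
t: 17.27
ee_pos: [0.5418, 0.3285, 0.2244]
orientation: [0.301, -3.127, 0.001]
wrist_force: [-0.5, -0.1, -1.4]
opening: 0.0578
grasp_force: 38.1
xyz [-0.004  -0.0021  0.5314] turn -0.0001 | dist 0.159 rows 3.8 yaw 101.0 t 17.27 q6 -1.34
```

```bash
python3 -m handwheel '[{"xyz":[-0.004,-0.002,0.05],"turn":0},{"xyz":[-0.004,-0.002,0.14],"turn":0},{"xyz":[-0.004,-0.002,0.25],"turn":0},{"xyz":[-0.004,-0.002,0.35],"turn":0},{"xyz":[-0.004,-0.002,0.43],"turn":0},{"xyz":[-0.004,-0.002,0.49],"turn":0},{"xyz":[-0.004,-0.002,0.53],"turn":0},{"xyz":[-0.004,-0.002,0.53],"turn":0}]'; python3 -m handwheel '[{"xyz":[0,0,0.012],"turn":0},{"xyz":[0,0,0.024],"turn":0},{"xyz":[0,0,0.034],"turn":0},{"xyz":[0,0,0.042],"turn":0},{"xyz":[0,0,0.042],"turn":0}]';  python3 -m handwheel '[{"xyz":[0,0,0.003],"turn":0},{"xyz":[0,0,0.006],"turn":0},{"xyz":[0,0,0.006],"turn":0}]'; python3 plan.py 0.543 0.328 0.047 101
```

```text
t: 17.93
ee_pos: [0.5429, 0.326, 0.0633]
orientation: [0.297, -3.124, 0.002]
wrist_force: [-0.5, -0.3, -2.1]
opening: 0.0578
grasp_force: 38.1
t: 18.35
ee_pos: [0.5434, 0.3277, 0.0532]
orientation: [-0.299, 3.127, -0.0]
wrist_force: [0.1, 0.2, -1.7]
opening: 0.0576
grasp_force: 38.1
t: 18.6
ee_pos: [0.5433, 0.3278, 0.0514]
orientation: [-0.299, 3.127, -0.0]
wrist_force: [1.2, 0.7, -1.1]
opening: 0.0582
grasp_force: 38.1
xyz [0.001  0.001  0.0147] turn -0.0004 | dist 0.004 rows 0.1 yaw 100.9 t 18.6 q6 -1.34
```

```bash
python3 -m handwheel '[{"xyz":[0,0,0.003],"turn":0},{"xyz":[0,0,0.006],"turn":0},{"xyz":[0,0,0.006],"turn":0}]';  python3 -m handwheel '[{"xyz":[0,0,0.002],"turn":0},{"xyz":[0,0,0.004],"turn":0},{"xyz":[0,0,0.004],"turn":0}]'
```

```text
t: 18.85
ee_pos: [0.5434, 0.3277, 0.0495]
orientation: [0.299, -3.127, 0.0]
wrist_force: [0.3, -1.0, -0.8]
opening: 0.0578
grasp_force: 38.1
t: 19.1
ee_pos: [0.5436, 0.3278, 0.0494]
orientation: [-0.299, 3.126, 0.0]
wrist_force: [-3.6, -2.0, 9.4]
opening: 0.0582
grasp_force: 39.1
```

Contact at TCP z 0.049, as expected for a foot at 6 mm. I'll release, rise and go to the second egg.

```bash
python3 -m handwheel '[{"xyz":[0,0,-0.002],"turn":0},{"xyz":[0,0,-0.002],"turn":0},{"xyz":[0,0,-0.002],"turn":0},{"xyz":[0,0,-0.002],"turn":0},{"xyz":[0,0,-0.002],"turn":0}]' 1;  python3 -m handwheel '[{"xyz":[0,0,-0.03],"turn":0},{"xyz":[0,0,-0.1],"turn":0},{"xyz":[0,0,-0.2],"turn":0},{"xyz":[0,0,-0.3],"turn":0},{"xyz":[0,0,-0.4],"turn":0},{"xyz":[0,0,-0.48],"turn":0},{"xyz":[0,0,-0.5],"turn":0}]'; python3 plan.py 0.603 0.083 0.19 101
```

```text
t: 19.52
ee_pos: [0.5433, 0.3277, 0.0489]
orientation: [0.299, -3.127, 0.0]
wrist_force: [0.2, -0.3, -0.4]
opening: 0.0852
grasp_force: 0.0
t: 20.1
ee_pos: [0.5443, 0.3282, 0.2044]
orientation: [-0.299, 3.122, 0.003]
wrist_force: [0.2, 0.6, 0.8]
opening: 0.0854
grasp_force: 0.0
xyz [-0.0368 -0.8396  0.0471] turn -0.0004 | dist 0.253 rows 6.1 yaw 100.9 t 20.1 q6 -1.34
```

```bash
python3 -m handwheel '[{"xyz":[-0.004,-0.08,0],"turn":0},{"xyz":[-0.01,-0.2,0],"turn":0},{"xyz":[-0.016,-0.32,0],"turn":0},{"xyz":[-0.021,-0.44,0],"turn":0},{"xyz":[-0.026,-0.56,0.01],"turn":0},{"xyz":[-0.031,-0.68,0.02],"turn":0},{"xyz":[-0.034,-0.78,0.03],"turn":0},{"xyz":[-0.037,-0.838,0.045],"turn":0}]'; python3 -m handwheel '[{"xyz":[0,0,0],"turn":0},{"xyz":[0,0,0],"turn":0}]'; python3 plan.py 0.603 0.083 0.075 101;  python3 - <<'E'
from h import *
snap("scene","pics/s5.png"); b=cv2.imread("pics/s5.png")
u,v=map(int,w2px("pics/s5.png",[.603,.083,.12])); p=cv2.resize(b[v-40:v+40,u-40:u+40],(400,400),interpolation=3)
u,v=map(int,w2px("pics/s5.png",[.505,.32,.08])); q=cv2.resize(b[v-65:v+65,u-65:u+65],(400,400),interpolation=3)
cv2.imwrite("pics/v5.png",np.hstack([p,q]))
E
```

```text
t: 20.77
ee_pos: [0.6023, 0.0799, 0.1858]
orientation: [-0.296, 3.127, -0.001]
wrist_force: [1.1, -0.4, 0.2]
opening: 0.0854
grasp_force: 0.0
t: 20.93
ee_pos: [0.6019, 0.0822, 0.1853]
orientation: [0.296, -3.127, -0.0]
wrist_force: [-0.5, -0.1, -0.0]
opening: 0.0853
grasp_force: 0.0
xyz [-0.0044  0.0019  0.3678] turn -0.001 | dist 0.11 rows 2.6 yaw 100.8 t 20.93 q6 -1.75
```

View pics/v5.png

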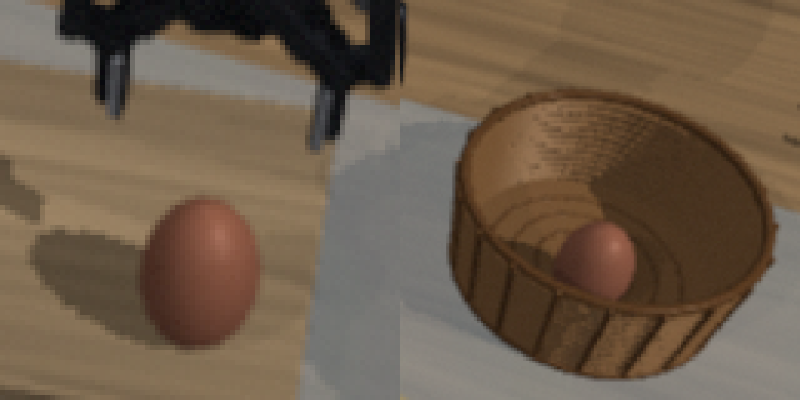

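egg_2 sits in the basket at (597,262), and the second egg at (200,272) is centred under the fingers. I'll grip it.

```bash
python3 -m handwheel '[{"xyz":[-0.004,0.002,0.05],"turn":0},{"xyz":[-0.004,0.002,0.12],"turn":0},{"xyz":[-0.004,0.002,0.2],"turn":0},{"xyz":[-0.004,0.002,0.27],"turn":0},{"xyz":[-0.004,0.002,0.32],"turn":0},{"xyz":[-0.004,0.002,0.355],"turn":0},{"xyz":[-0.004,0.002,0.368],"turn":0},{"xyz":[-0.004,0.002,0.368],"turn":0}]'; python3 -m handwheel '[{"xyz":[0,0,0],"turn":0},{"xyz":[0,0,0],"turn":0},{"xyz":[0,0,0],"turn":0},{"xyz":[0,0,0],"turn":0},{"xyz":[0,0,0],"turn":0}]' 0.1 35;  python3 -m handwheel '[{"xyz":[0,0,-0.02],"turn":0},{"xyz":[0,0,-0.06],"turn":0},{"xyz":[0,0,-0.12],"turn":0},{"xyz":[0,0,-0.22],"turn":0},{"xyz":[0,0,-0.32],"turn":0},{"xyz":[0,0,-0.42],"turn":0},{"xyz":[0,0,-0.48],"turn":0},{"xyz":[0,0,-0.5],"turn":0}]'; python3 plan.py 0.467 0.313 0.22 101
```

```text
t: 21.65
ee_pos: [0.6027, 0.0845, 0.0748]
orientation: [0.3, -3.126, -0.0]
wrist_force: [-0.4, -0.2, -0.1]
opening: 0.0852
grasp_force: 0.0
t: 22.07
ee_pos: [0.6036, 0.0839, 0.0766]
orientation: [-0.299, 3.125, -0.0]
wrist_force: [-1.3, 0.9, 7.2]
opening: 0.0578
grasp_force: 37.4
t: 22.73
ee_pos: [0.6038, 0.0838, 0.2299]
orientation: [-0.299, 3.122, -0.001]
wrist_force: [0.1, 0.2, -1.7]
opening: 0.0576
grasp_force: 38.2
xyz [0.303  0.8366 0.0305] turn -0.0004 | dist 0.267 rows 6.4 yaw 100.9 t 22.73 q6 -1.75
```

```bash
python3 -m handwheel '[{"xyz":[0.02,0.06,0],"turn":0},{"xyz":[0.06,0.17,0],"turn":0},{"xyz":[0.1,0.28,0],"turn":0},{"xyz":[0.14,0.39,0],"turn":0},{"xyz":[0.18,0.5,0],"turn":0},{"xyz":[0.22,0.61,0],"turn":0},{"xyz":[0.255,0.71,0],"turn":0},{"xyz":[0.28,0.78,0],"turn":0}]'; python3 -m handwheel '[{"xyz":[0.013,0.03,0],"turn":0},{"xyz":[0.023,0.057,0],"turn":0},{"xyz":[0.023,0.057,0],"turn":0},{"xyz":[0.023,0.057,0],"turn":0}]'; python3 plan.py 0.467 0.313 0.065 101
```

```text
t: 23.4
ee_pos: [0.4743, 0.2996, 0.2249]
orientation: [0.301, -3.127, -0.0]
wrist_force: [-0.2, 0.2, -1.6]
opening: 0.058
grasp_force: 38.2
t: 23.73
ee_pos: [0.4664, 0.3127, 0.2249]
orientation: [0.299, -3.127, 0.001]
wrist_force: [-0.2, 0.2, -1.9]
opening: 0.0578
grasp_force: 38.2
xyz [-0.0023  0.001   0.533 ] turn -0.0004 | dist 0.16 rows 3.8 yaw 100.9 t 23.73 q6 -1.31
```

```bash
python3 -m handwheel '[{"xyz":[0,0,0.05],"turn":0},{"xyz":[0,0,0.14],"turn":0},{"xyz":[0,0,0.25],"turn":0},{"xyz":[0,0,0.35],"turn":0},{"xyz":[0,0,0.43],"turn":0},{"xyz":[0,0,0.49],"turn":0},{"xyz":[0,0,0.53],"turn":0},{"xyz":[0,0,0.53],"turn":0}]'; python3 -m handwheel '[{"xyz":[0,0,0.012],"turn":0},{"xyz":[0,0,0.024],"turn":0},{"xyz":[0,0,0.036],"turn":0},{"xyz":[0,0,0.046],"turn":0},{"xyz":[0,0,0.046],"turn":0}]';  python3 -m handwheel '[{"xyz":[0,0,0.003],"turn":0},{"xyz":[0,0,0.006],"turn":0},{"xyz":[0,0,0.006],"turn":0}]'
```

```text
t: 24.4
ee_pos: [0.4658, 0.3117, 0.0637]
orientation: [0.297, -3.124, 0.002]
wrist_force: [0.0, 0.8, -2.2]
opening: 0.058
grasp_force: 38.2
t: 24.82
ee_pos: [0.4661, 0.3131, 0.0521]
orientation: [-0.299, 3.127, -0.0]
wrist_force: [0.4, -0.2, -2.0]
opening: 0.0577
grasp_force: 38.2
t: 25.07
ee_pos: [0.4662, 0.3131, 0.0505]
orientation: [-0.299, 3.127, -0.0]
wrist_force: [0.1, -0.6, -1.7]
opening: 0.0576
grasp_force: 38.2
```

```bash
python3 -m handwheel '[{"xyz":[0,0,0.002],"turn":0},{"xyz":[0,0,0.004],"turn":0},{"xyz":[0,0,0.004],"turn":0}]'; python3 -m handwheel '[{"xyz":[0,0,0.002],"turn":0},{"xyz":[0,0,0.003],"turn":0},{"xyz":[0,0,0.003],"turn":0}]'
```

```text
t: 25.32
ee_pos: [0.4663, 0.3132, 0.0496]
orientation: [-0.299, 3.127, 0.0]
wrist_force: [-0.9, -0.5, 2.5]
opening: 0.0578
grasp_force: 38.6
t: 25.57
ee_pos: [0.4665, 0.3132, 0.0496]
orientation: [-0.299, 3.126, 0.0]
wrist_force: [-6.1, -2.7, 17.3]
opening: 0.0581
grasp_force: 39.8
```

```bash
python3 -m handwheel '[{"xyz":[0,0,-0.003],"turn":0},{"xyz":[0,0,-0.003],"turn":0},{"xyz":[0,0,-0.003],"turn":0},{"xyz":[0,0,-0.003],"turn":0},{"xyz":[0,0,-0.003],"turn":0}]' 1;  python3 -m handwheel '[{"xyz":[0,0,-0.03],"turn":0},{"xyz":[0,0,-0.1],"turn":0},{"xyz":[0,0,-0.2],"turn":0},{"xyz":[0,0,-0.3],"turn":0},{"xyz":[0,0,-0.4],"turn":0},{"xyz":[0,0,-0.5],"turn":0},{"xyz":[0,0,-0.6],"turn":0},{"xyz":[0,0,-0.6],"turn":0}]'; python3 -m handwheel '[{"xyz":[0,-0.1,0],"turn":0},{"xyz":[0.0,-0.2,0],"turn":0},{"xyz":[0,-0.32,0],"turn":0},{"xyz":[0,-0.44,0],"turn":0},{"xyz":[0.0,-0.56,0],"turn":0},{"xyz":[0,-0.68,0],"turn":0},{"xyz":[0,-0.76,0],"turn":0},{"xyz":[0,-0.8,0],"turn":0}]'; python3 - <<'E'
from h import *
T="pics/t6.png"; snap("top",T); snap("scene","pics/s6.png")
for f in (T,"pics/s6.png"):
    i=cv2.cvtColor(cv2.imread(f),cv2.COLOR_BGR2HSV); m=((i[...,0]<10)&(i[...,1]>105)&(i[...,2]>60)).astype(np.uint8)
    n,l,s,c=cv2.connectedComponentsWithStats(cv2.morphologyEx(m,cv2.MORPH_OPEN,np.ones((3,3))))
    print(f)
    for k in range(1,n):
        if s[k,4]>60: print(s[k].tolist(),c[k].round(1),px2w(f,*c[k],.045).round(3))
for n,p in dict(eggB=[.5436,.328,.044],eggA=[.4665,.313,.044],bR=[.614,-.335,.05],bL=[.495,-.323,.05]).items(): print(n,np.round(w2px(T,p),1),np.round(w2px("pics/s6.png",p),1))
a,b=cv2.imread("pics/scene.png",0).astype(np.float32),cv2.imread("pics/s6.png",0).astype(np.float32)
for n,(x,y,w,h) in dict(basket=(410,200,70,65),crate=(170,150,50,50),brush=(190,205,80,60),tub=(275,230,50,62),tape=(355,265,60,55)).items():
    print(n,cv2.phaseCorrelate(a[y:y+h,x:x+w].copy(),b[y:y+h,x:x+w].copy()))
E
```

```text
t: 25.98
ee_pos: [0.4661, 0.3131, 0.0491]
orientation: [0.299, -3.127, 0.0]
wrist_force: [-0.4, -0.1, 0.6]
opening: 0.0854
grasp_force: 0.0
t: 26.65
ee_pos: [0.4674, 0.3138, 0.2361]
orientation: [-0.298, 3.12, 0.004]
wrist_force: [1.2, 1.0, 0.9]
opening: 0.0853
grasp_force: 0.0
t: 27.32
ee_pos: [0.5119, 0.0748, 0.2298]
orientation: [-0.296, 3.127, -0.001]
wrist_force: [-0.0, 0.6, -0.1]
opening: 0.0854
grasp_force: 0.0
pics/t6.png
[456, 203, 10, 17, 114] [460.2 211.2] [ 0.61  -0.333  0.045]
[190, 234, 13, 12, 81] [196.3 240. ] [0.548 0.342 0.045]
[53, 283, 13, 13, 108] [ 58.1 288.8] [0.431 0.69  0.045]
pics/s6.png
[509, 4, 41, 59, 1005] [529.8  34.1] [-0.776  0.419  0.045]
[235, 133, 20, 34, 438] [243.7 152.2] [ 0.5   -0.317  0.045]
[209, 157, 20, 29, 375] [217.4 172.8] [ 0.609 -0.336  0.045]
[449, 195, 26, 47, 932] [462.1 218. ] [0.497 0.323 0.045]
eggB [201.8 241.8] [460.8 231.9]
eggA [207.4 272.2] [460.  209.1]
bR [461.4 209.5] [216.4 172.7]
bL [458.9 256.5] [242.7 149.5]
basket ((0.054153673001088976, 0.1598316779357205), 0.6720158628843449)
crate ((0.009985410432651776, 0.10548408635640172), 0.9086097867965698)
brush ((0.04048084694714049, -0.031127521046357742), 0.9825187321503958)
tub ((0.06491941300993886, 0.010748375681242095), 0.976831276267767)
tape ((-0.004374913957544635, 0.057247792989109314), 0.9865127695931328)
```

Image code puts all four pieces at their release points, and the basket, crate and bystanders moved less than 0.2 px. I'll let it settle and hand in.

```bash
python3 -m handwheel '[{"xyz":[0,0,0],"turn":0},{"xyz":[0,0,0],"turn":0},{"xyz":[0,0,0],"turn":0},{"xyz":[0,0,0],"turn":0},{"xyz":[0,0,0],"turn":0},{"xyz":[0,0,0],"turn":0}]'; python3 -c "
from station import bot; print(bot.close_job())"
```

```text
t: 27.92
ee_pos: [0.5116, 0.0779, 0.2293]
orientation: [0.3, -3.127, 0.0]
wrist_force: [-0.4, 0.0, -0.1]
opening: 0.0852
grasp_force: 0.0
the job is handed in; nothing more can be done
None
```

The job is handed in at about 28 s: both eggs are in the basket and both bells stand mouth down in the crate, with the basket, crate and bystanders unmoved in the last image check; the hand-in returned no verdict.

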